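# Set a weighing display to its reading tilt, clamp it and test the hold

### The arm

A 6-joint arm with a two-finger parallel gripper is mounted at the origin on a cart in front of the work surface, level with it; the furniture and walls round the work are solid. World frame = base frame: x ahead of the robot, y to its left, z up, the work surface at z = 0. Lengths are in m, angles in degrees, forces in N, time in s.
With the tool pointing down it reaches from about 0.4 to 0.825 m from the base axis. Payload 7 kg.
Tool frame: the origin (TCP) lies at the very end of the fingers, on their centre line; the grasp point (between the pads) lies 19 mm behind it (ctrl.grip_depth is the distance from the TCP to the grasp point, in m); z points along the fingers, y is the line along which they close (so a half turn about z gives the same grasp; the last joint's range is limited). The gripper opens to 88 mm and grips with 3 to 60 N. Pads are 19 mm wide; open, the fingers measure 130 mm over their backs; the gripper's body (78 mm by 193 mm) begins 47 mm behind the grasp point.
Start: joints at [-59.754, 20.546, 0.682, 0, -70.136, -16.507], TCP at [0.16, -0.656, 0.227] pointing down, gripper open.
Joint ranges: [-176.03, 176.03], [-82.01, 121.73], [-58.28, 71.71], [-173.87, 95.51], [-174.79, -0.11], [-173.66, 173.66]. Speed limits (degrees/s): [136.94, 136.94, 172.46, 180, 180, 180].

### API

Orientations are given as [roll, pitch, yaw] about the fixed x, y, z axes, in that order (R = Rz(yaw) Ry(pitch) Rx(roll)).
In Python, from plant import get_obs, eyes, ctrl, spotter gives the robot as it stands.
- The arm moves only by the shell command python3 -m crank 'ROWS'. ROWS is JSON, one flat list of numbers, 7 for each row, row after row: the turn, a rotation vector about the tool's x, y, z in rad, then the shift along the tool's x, y, z in mm, then the opening, from 0 (shut) to 1 (fully open). A call has 1 to 5 rows; each row shifts and turns the commanded pose from where the row before left it, along the tool's axes as they then stand; what a row does not reach is not made up. A row lasts 1/8 s, in which the tool goes at most 62.5 mm and 10.7 degrees, less where a joint would pass 70% of its speed; a pose out of reach is approached as far as the arm can. A call is refused whole if a number of a shift passes 62.5 or a number of a turn 0.188, either way. A call with a gripper value outside its range is refused whole. The fingers move at their own pace and stop on an object; the grip force is fixed at half the most. Time passes only in rows, so rows that do not move let the fingers close. It gives the time, the measured TCP pose, the force, the opening and the grip force at its end, in the units of the state.
- get_obs(): the state, without advancing time (a new reading comes with each control period).
- eyes.snapshot(name): name is "side" or "top"; returns the picture (400x640x3 uint8, blue, green, red); there is no depth.
- eyes.camera_model(name): a dict with "fx", "fy", "cx", "cy" (pixels), "extrinsics" (4x4, takes a point from camera to world coordinates). Camera axes: x right, y down, z forward; pixel columns grow to the right and rows downward; lengths in m; the calibration is good to about 2 mm. A picture is of the moment at which its call begins. camera_model takes no time and is no camera call.
- ctrl.close_job(): hands the job in; it is judged then, once.
Trained networks look in the newest picture that a camera, given by its name, has taken for a name from the list of things; names that differ only in an ending like _2 or _b are one class to them, and where a whole thing is asked for, a point or a joint stands for the part that bears it (a point fixed in the world has none). Each returns a list of dicts, best first, with "p" (0 to 1); they miss things now and then, are a little off and sometimes report something else, mostly with a low value. They report only what shows in the picture. A call takes as long as a camera call.
- spotter.outline_of(camera, target): "region" (400x640 bool, what is visible of it) and "rect" ([left, top, width, height] in pixels, round what is visible of it).
- spotter.place_of(camera, target): "location" ([column, row] in pixels: a listed point, or the origin of a listed thing).
The state is a dict: "clock": time; "joint_pos": joint angles; "qvel": joint speeds; "tau": joint torques, N m; "tool_pos": TCP position; "orientation": TCP orientation; "force": force on the tool from outside, world axes, zero at the start; "moment": the same for the moment, N m; "opening": finger opening in m; "gripper_force": force on a finger pad.
Only numpy, scipy, OpenCV 4.12 (cv2) and the standard library are available. Lean on these libraries where they do the work, as an engineer would, in place of code of your own. Each camera call takes 0.05 s, during which the arm holds its last target. There are 200 camera calls.

### The job

The weighing display in the U bracket droops forward and its clamp is loose. Tilt it until its face leans 20 degrees back from upright and let go of it, then swing the clamp lever at its side down until you feel it firmly tight, without forcing it. Finally press against the upper edge of the display's front, about as hard as on a stiff key, to make sure that it no longer gives, and leave it at 20 degrees, clamped, with the things around it undisturbed.

Things in the scene. Friction and masses are not known exactly. Their poses are not given: they have to be found in the camera images.
- stand: Steel U bracket screwed to the worktop: floor plate 110 x 204 x 4 mm, two cheeks 4 mm thick and 60 mm wide at y = +-100 mm, round tops up to z = 125 mm. Origin: middle of its underside, on the worktop; x to the display's back (its front looks to -x), y left, z up. Place and yaw vary. Ticks every 10 degrees on the round tops, the longest at 0; a white line on each side of the display is the index.
- pivot (a point): Point on the tilt axis in the middle between the cheeks, 95 mm above the worktop; axes as stand. The tilt axis is its y axis.
- tilt (a joint): Tilt of the display in rad: 0 is face upright, positive leans back (upper edge moves to the stand's +x), negative droops forward; range -0.6 to 0.9; 20 degrees is 0.349. A friction hinge, about 0.15 N m while the clamp is loose: it stays where it is left, but some 3 N at the upper edge moves it. Firmly clamped it holds: 8 N there flex it by 0.02 to 0.04 rad, most of which comes back.
- display: Display head, 184 wide (y), 114 high (z), 42 mm deep (x), 0.5 to 0.9 kg: black housing, grey front frame, dark window, five keys. Origin on the tilt axis, mid width; axes turn with it (the stand's at tilt 0). Front face x = -22, back x = +20 (ribs to +24), upper edge z = +60, lower edge z = -52 mm. Can be pinched front to back from above at the middle of its upper edge.
- display_top (a point): Middle of the display's upper edge, 60 mm above the tilt axis in the display's frame, 2 mm in front of it; it moves with the display.
- clamp (a joint): Lever angle in rad about the tilt axis: 0 open, grows as it swings to the stand's -x and down, up to 1.6; it leans 0.55 + this value from straight up towards -x and stays where left. Moving it freely takes 4 N across its grip (felt only in motion; push slowly, it has some inertia); between 0.13 and 0.95 rad (unseen wear) it bites and resistance climbs; firmly tight at 9 to 10 N, 0.2 to 0.6 rad later. 12 N strains it.
- lever_grip (a point): Middle of the lever's grip, a grey metal rod 16 mm thick: 80 mm from the tilt axis (the rod ends at 100 mm), 137 mm to the right (stand -y) of the display's middle, 35 mm outside the right cheek. The lever does not drag the display; it may spring back a little when let go, which is harmless. Nothing stands in its path.
- clamp_pad: Pressure disc, 52 mm across, 3 mm thick, on the tilt axis in the gap between right cheek and display; the lever drives it to +y against a lining on the display's side. Origin in the middle of its pressing face. Not to be handled. At firm clamping it presses with 30 to 90 N.
- jar: Bystander: small plastic sample jar, 48 mm wide, 66 mm high; origin under its middle.
- tape_measure: Bystander: tape measure 36 x 74 x 63 mm; origin under its middle.
- hex_key: Bystander: bent steel hex key 33 x 91 mm, 4 mm thick, lying flat; origin under its middle.
- label_roll: Bystander: roll of white labels, 69 mm across, 50 mm high; origin under its middle.

How it is judged:
By the outcome, as a careful person would: the job done as asked, in the order asked, and still so for the second after the job is handed in, with the robot touching nothing.
It also fails if it takes over 72 s, if anything falls off the work surface, if the arm or the gripper's body presses on something with over 40 N, if the wrist force passes 120 N, or if a joint passes its speed limit or range.

## Working session

There is one attempt and no reset: what is moved stays moved. The work goes in short steps, Python scripts to look and compute and a shell command to move; the robot and the scene stay as the last step left them, time stands still between calls to the robot, and variables do not carry over. Pictures are saved under pics/ and viewed, at most 10 in all, crops included, and the job is handed in when it is done.

```bash
ls; mkdir -p pics; cat > look.py <<'E'
import numpy as np, cv2
from plant import get_obs, eyes, ctrl, spotter
def px2ray(cam,p):
    m=eyes.camera_model(cam);T=np.array(m["extrinsics"])
    d=np.array([(p[0]-m["cx"])/m["fx"],(p[1]-m["cy"])/m["fy"],1.]);d=T[:3,:3]@d
    return T[:3,3],d/np.linalg.norm(d)
def proj(cam,P):
    m=eyes.camera_model(cam);T=np.linalg.inv(np.array(m["extrinsics"]))
    q=T[:3,:3]@np.array(P)+T[:3,3];return np.array([m["fx"]*q[0]/q[2]+m["cx"],m["fy"]*q[1]/q[2]+m["cy"]])
def onplane(cam,p,z):
    o,d=px2ray(cam,p);return o+d*(z-o[2])/d[2]
def tri(pa,pb):
    A=np.zeros((3,3));b=np.zeros(3);L=[]
    for c,p in(("side",pa),("top",pb)):
        o,d=px2ray(c,p);M=np.eye(3)-np.outer(d,d);A+=M;b+=M@o;L.append((o,d,M))
    x=np.linalg.solve(A,b);return x,[np.linalg.norm(M@(x-o)) for o,d,M in L]
E
python3 - <<'E'
from look import *
for c in("side","top"):
    im=eyes.snapshot(c);cv2.imwrite(f"pics/{c}0.png",im)
    print(c,np.round(np.array(eyes.camera_model(c)["extrinsics"]),3).tolist())
D={}
for n in("stand","pivot","display","display_top","lever_grip","clamp_pad","jar","tape_measure","hex_key","label_roll"):
    for c in("side","top"):
        r=spotter.place_of(c,n)
        if r: D[n,c]=r[0]["location"];print(n,c,np.round(r[0]["location"],1),round(r[0]["p"],2))
    if (n,"side") in D and (n,"top") in D:
        x,e=tri(D[n,"side"],D[n,"top"]);print("   ",n,np.round(x,4),np.round(e,4))
print(get_obs())
E
```

```text
pics
side [[-0.675, -0.587, 0.447, 0.117], [-0.738, 0.536, -0.411, 0.457], [0.001, -0.608, -0.794, 0.871], [0.0, 0.0, 0.0, 1.0]]
top [[-0.012, -0.996, 0.086, 0.443], [-1.0, 0.012, -0.009, 0.036], [0.008, -0.087, -0.996, 1.103], [0.0, 0.0, 0.0, 1.0]]
stand side [327.2 204.5] 0.8
stand top [332.4 180. ] 0.7
    stand [ 0.5999 -0.0038 -0.0035] [0.0012 0.0012]
pivot side [327.1 175.7] 0.82
pivot top [333.4 174.9] 0.71
    pivot [ 0.5973 -0.0014  0.1041] [0.0003 0.0003]
display side [327.2 174.9] 0.94
display top [335.4 174.6] 0.63
    display [ 0.5992 -0.0052  0.1019] [0.0016 0.0016]
display_top side [331.3 158.4] 0.94
display_top top [336.7 173.3] 0.86
    display_top [ 0.5916 -0.0066  0.1598] [0.0001 0.0001]
lever_grip side [386.4 133.2] 0.49
lever_grip top [400.  184.9] 0.85
    lever_grip [ 0.5629 -0.1393  0.1664] [0.0025 0.0025]
clamp_pad side [395.  158.8] 0.53
clamp_pad top [378.2 170.4] 0.52
    clamp_pad [ 0.5666 -0.1219  0.112 ] [0.0436 0.0436]
jar side [249.6 246.2] 0.55
jar top [252.  172.3] 0.71
    jar [ 0.6258  0.198  -0.0035] [0.0048 0.0048]
tape_measure side [308.3 278.3
[... 315 characters left out ...]
1  0.0043] [0.0016 0.0016]
{'clock': 1.1, 'joint_pos': array([-5.97534712e+01,  2.05457280e+01,  6.81774641e-01, -1.04870319e-03,
       -7.01362667e+01, -1.65077684e+01]), 'qvel': array([ 0.0648389 , -0.04046428, -0.00021033,  0.04226517,  0.06290553,
       -0.01115604]), 'tau': array([-1.24892049e-03, -5.82404101e+01,  2.93300539e+01,  7.00269341e+00,
        1.24039970e-02, -1.14739092e-05]), 'tool_pos': array([ 0.16029885, -0.65566018,  0.22656368]), 'orientation': array([ 1.79999509e+02,  8.83130697e-04, -1.66261596e+02]), 'force': array([0.61250579, 0.94529201, 0.53310422]), 'moment': array([-0.00730049, -0.03452668, -0.01505234]), 'gripper_force': 0.0, 'opening': 0.08748414838547575}
```

```bash
python3 - <<'E'
import cv2
for c in("side","top"):
    im=cv2.imread(f"pics/{c}0.png");cv2.imwrite(f"pics/{c}0c.png",cv2.resize(im[90:300,200:480],None,fx=2.8,fy=2.8,interpolation=cv2.INTER_CUBIC))
E
```

```text
(no output)
```

View pics/side0c.png

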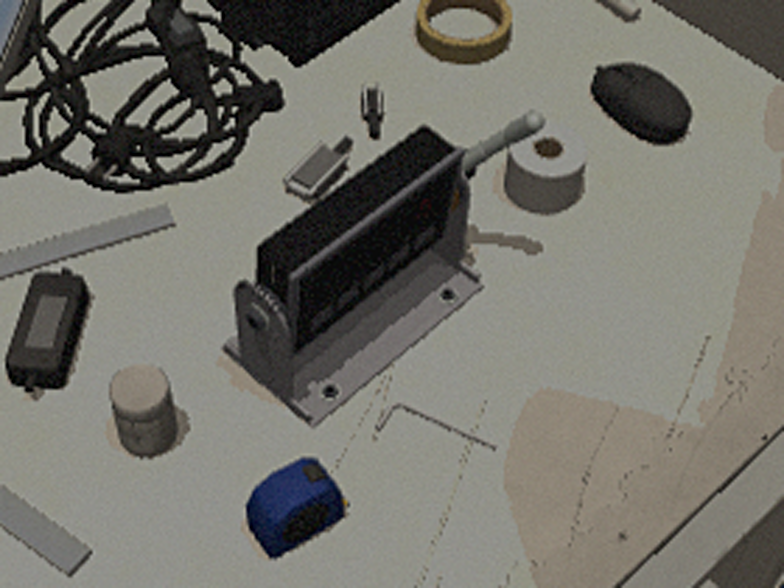

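View pics/top0c.png

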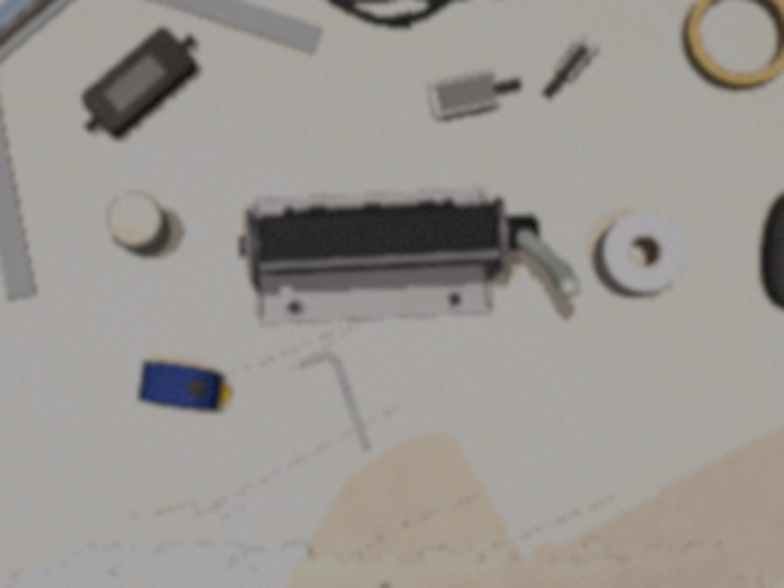

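```bash
python3 - <<'E'
from look import *
c=lambda x,y:(200+x/2.8,90+y/2.8)
P=[onplane("top",c(*p),0.004) for p in((262,322),(490,315),(257,200),(487,190))]
print(np.round(P,4)); d=P[0]-P[1];d2=P[2]-P[3];print("yaw",np.degrees(np.arctan2(-d[0],d[1])),np.degrees(np.arctan2(-d2[0],d2[1])),np.mean(P,0))
s=lambda x,y:(200+x/2.8,90+y/2.8)
Q=[onplane("side",s(*p),0.004) for p in((313,424),(484,287))];d=Q[0]-Q[1];print(np.round(Q,4),"yaw side",np.degrees(np.arctan2(-d[0],d[1])))
# front top edge of display  left/right
x1,e1=tri(s(292,277),c(262,268));x2,e2=tri(s(462,152),c(500,256));print(x1,e1,x2,e2)
E
python3 -m crank '[0,0,-0.166,0,0,-16,1,0,0,-0.166,0,0,-16,1,0,0,-0.166,0,0,-16,1,0,0,-0.166,0,0,-16,1]'
python3 -m crank '[0,0,-0.166,0,0,-10,1,0,0,-0.166,0,0,0,1,0,0,-0.166,0,0,0,1,0,0,-0.166,0,0,0,1]'
```

```text
[[ 0.5396  0.0925  0.004 ]
 [ 0.5434 -0.1058  0.004 ]
 [ 0.6469  0.0961  0.004 ]
 [ 0.6535 -0.1056  0.004 ]]
yaw 1.0967463549960912 1.8942664026402523 [ 0.59583955 -0.00568071  0.004     ]
[[ 0.5427  0.0943  0.004 ]
 [ 0.5477 -0.1057  0.004 ]] yaw side 1.4397606418576705
[0.5684318 0.0856952 0.1562076] [np.float64(0.0019177962921164548), np.float64(0.0019177962921165628)] [ 0.57583854 -0.0940117   0.15310545] [np.float64(0.0017503927776643827), np.float64(0.001750392777664352)]
clock: 1.6
tool_pos: [0.1603, -0.6556, 0.2911]
orientation: [-180.0, 0.0, -127.9]
force: [0.3, -0.3, -0.8]
opening: 0.0876
gripper_force: 0.0
clock: 2.1
tool_pos: [0.1603, -0.6556, 0.3006]
orientation: [-180.0, 0.0, -89.9]
force: [0.3, 0.3, -0.4]
opening: 0.0878
gripper_force: 0.0
```

```bash
M='';
python3 -m crank '[0,0,0,-50,-32.5,0,1,0,0,0,-50,-32.5,0,1,0,0,0,-50,-32.5,0,1,0,0,0,-50,-32.5,0,1,0,0,0,-50,-32.5,0,1]' >/dev/null
python3 -m crank '[0,0,0,-50,-32.5,0,1,0,0,0,-50,-32.5,0,1,0,0,0,-50,-32.5,0,1,0,0,0,-50,-32.5,0,1]' | grep -E 'tool|orie'
python3 -m crank '[0,0,0,-50,-32.5,0,1,0,0,0,-50,-32.5,0,1,0,0,0,-50,-32.5,0,1,0,0,0,-50,-32.5,0,1,0.07,0,-0.025,0,0,0,1]'
```

```text
tool_pos: [0.4549, -0.2047, 0.3011]
orientation: [-179.9, -0.0, -90.2]
clock: 3.85
tool_pos: [0.5872, -0.0035, 0.2982]
orientation: [-176.1, -0.1, -88.5]
force: [-1.7, -0.5, -0.6]
opening: 0.0879
gripper_force: 0.0
```

```bash

python3 -m crank '[0,0,0,0,2,40,1,0,0,0,0,2,40,1,0,0,0,0,0,20,1,0,0,0,0,0,0,1]'
python3 - <<'E'
from look import *
im=eyes.snapshot("side");a=im[100:260,230:430];im=eyes.snapshot("top");b=im[100:260,270:470]
cv2.imwrite("pics/n1.png",cv2.resize(np.hstack([a,b]),None,fx=2,fy=2,interpolation=cv2.INTER_CUBIC))
E
```

```text
clock: 4.35
tool_pos: [0.5868, -0.0072, 0.1991]
orientation: [-176.2, -0.1, -88.7]
force: [-0.2, -0.8, 0.5]
opening: 0.0876
gripper_force: 0.0
```

View pics/n1.png

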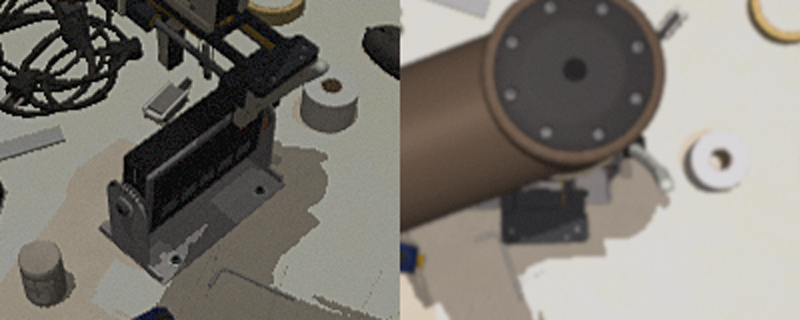

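```bash

python3 -m crank '[0,0,0,0,-3,25,1,0,0,0,0,0,25,1,0,0,0,0,0,24,1,0,0,0,0,0,0,1]'
python3 -m crank '[0,0,0,0,0,0,0,0,0,0,0,0,0,0,0,0,0,0,0,0,0,0,0,0,0,0,0,0,0,0,0,0,0,0,0]'
python3 -m crank '[0,0,0,0,0,0,0,0,0,0,0,0,0,0,0,0,0,0,0,0,0]'
```

```text
clock: 4.95
tool_pos: [0.5956, -0.007, 0.1266]
orientation: [-176.1, -0.1, -88.7]
force: [-0.2, 0.5, 0.5]
opening: 0.0879
gripper_force: 0.0
clock: 5.58
tool_pos: [0.5956, -0.0069, 0.127]
orientation: [-176.0, -0.1, -88.7]
force: [-4.0, 0.6, 2.4]
opening: 0.0429
gripper_force: 2.0
clock: 5.95
tool_pos: [0.5955, -0.0069, 0.1269]
orientation: [-176.0, -0.1, -88.7]
force: [-5.4, 0.4, 5.3]
opening: 0.0419
gripper_force: 29.9
```

```bash

python3 -m crank '[-0.052,0,0,0,-1.66,0.1,0,-0.052,0,0,0,-1.66,0.1,0,-0.052,0,0,0,-1.66,0.1,0,-0.052,0,0,0,-1.66,0.1,0]'
python3 -m crank '[-0.052,0,0,0,-1.66,0.1,0,-0.052,0,0,0,-1.66,0.1,0,-0.052,0,0,0,-1.66,0.1,0,-0.054,0,0,0,-1.66,0.1,0,0,0,0,0,0,0,0]'
python3 -m crank '[0,0,0,0,0,0,0,0,0,0,0,0,0,0]'
python3 - <<'E'
from look import *
im=eyes.snapshot("side");a=im[100:260,230:430]
cv2.imwrite("pics/n2.png",cv2.resize(a,None,fx=3.5,fy=3.5,interpolation=cv2.INTER_CUBIC))
E
```

```text
clock: 6.45
tool_pos: [0.6022, -0.0066, 0.127]
orientation: [172.0, -0.0, -88.7]
force: [-5.2, 0.9, 7.8]
opening: 0.0423
gripper_force: 29.9
clock: 7.08
tool_pos: [0.6092, -0.0064, 0.1253]
orientation: [159.9, -0.1, -88.7]
force: [-4.8, 2.4, 10.1]
opening: 0.0415
gripper_force: 30.1
clock: 7.32
tool_pos: [0.6091, -0.0064, 0.1253]
orientation: [160.1, -0.0, -88.7]
force: [-2.5, 2.0, 7.5]
opening: 0.0419
gripper_force: 30.1
```

View pics/n2.png

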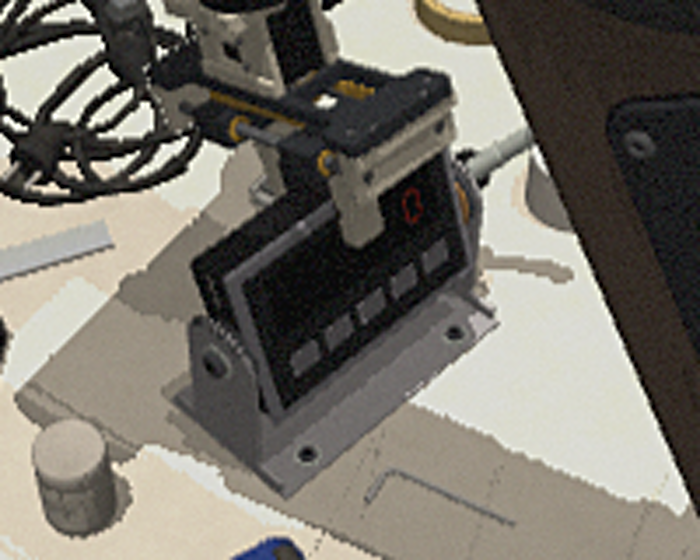

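```bash

python3 -m crank '[0,0,0,0,0,0,1,0,0,0,0,0,0,1,0,0,0,0,0,0,1,0,0,0,0,0,0,1]'
python3 -m crank '[0,0,0,0,0,-20,1,0,0,0,0,0,-30,1,0,0,0,0,0,-40,1,0,0,0,0,0,-40,1,0,0,0,0,0,-10,1]'
python3 -m crank '[0.175,0,0,60,0,0,1,0.175,0,0,60,0,0,1,0,0,0,60,0,0,1,0,0,0,60,0,0,1,0,0,0,0,0,0,1]'
python3 - <<'E'
from look import *
im=eyes.snapshot("side");a=im[100:260,230:430];im=eyes.snapshot("top");b=im[100:260,250:450]
cv2.imwrite("pics/n3.png",cv2.resize(np.vstack([a,b]),None,fx=3,fy=3,interpolation=cv2.INTER_CUBIC)[:,:][:960]) if 0 else cv2.imwrite("pics/n3.png",cv2.resize(np.hstack([a,b]),None,fx=2,fy=2,interpolation=cv2.INTER_CUBIC))
for n in("display_top","lever_grip","pivot","display"):
    r=[spotter.place_of(c,n) for c in("side","top")]
    if all(r):
        x,e=tri(r[0][0]["location"],r[1][0]["location"]);print(n,np.round(x,4),np.round(e,4),[round(q[0]["p"],2) for q in r])
E
```

```text
clock: 7.88
tool_pos: [0.609, -0.0066, 0.1244]
orientation: [160.1, -0.1, -88.7]
force: [0.6, 0.6, 0.5]
opening: 0.0763
gripper_force: 0.0
clock: 8.5
tool_pos: [0.6582, -0.0055, 0.2588]
orientation: [160.3, -0.0, -88.7]
force: [0.3, 0.3, -0.1]
opening: 0.088
gripper_force: 0.0
clock: 9.12
tool_pos: [0.6606, -0.2494, 0.2553]
orientation: [-180.0, -0.0, -89.0]
force: [0.3, -0.3, -0.9]
opening: 0.0874
gripper_force: 0.0
display_top [ 0.6221 -0.0017  0.1567] [0.0021 0.0021] [0.67, 0.91]
lever_grip [ 0.5424 -0.0231  0.274 ] [0.0553 0.0553] [0.51, 0.64]
pivot [ 0.6043 -0.0013  0.0949] [0.0082 0.0082] [0.69, 0.86]
display [ 0.5976 -0.0032  0.1   ] [0.0008 0.0008] [0.96, 0.98]
```

View pics/n3.png

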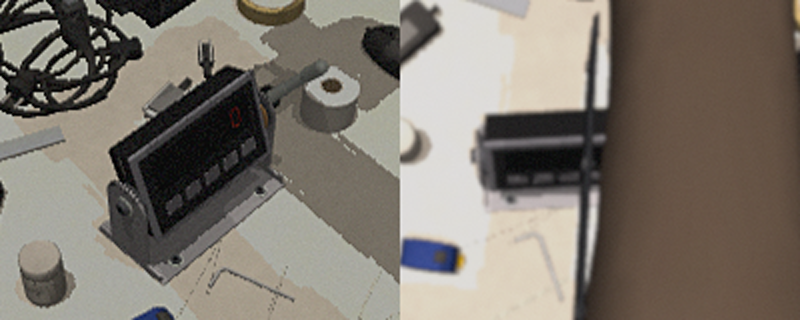

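```bash
python3 - <<'E'
from look import *
im=eyes.snapshot("side");x0,y0,f=275,100,5
a=cv2.resize(im[y0:y0+120,x0:x0+130],None,fx=f,fy=f,interpolation=cv2.INTER_CUBIC)
yw=np.radians(1.4);piv=np.array([.598,-.005,.095]);R=np.array([[np.cos(yw),-np.sin(yw),0],[np.sin(yw),np.cos(yw),0],[0,0,1]])
def P(p): return tuple(int(v) for v in (proj("side",piv+R@np.array(p))-[x0,y0]+.5)*f)
for t,col in((15,(0,0,255)),(20,(0,255,0)),(25,(255,0,0))):
    c,s=np.cos(np.radians(t)),np.sin(np.radians(t))
    D=lambda x,y,z:P([c*x+s*z,y,-s*x+c*z])
    q=[D(-.022,.092,.06),D(-.022,-.092,.06),D(-.022,-.092,-.052),D(-.022,.092,-.052)]
    cv2.polylines(a,[np.array(q)],True,col,1)
q=[P([-.055,.102,-.091]),P([-.055,-.102,-.091])];cv2.line(a,q[0],q[1],(0,255,255),1)
cv2.imwrite("pics/n4.png",a)
E
```

```text
(no output)
```

View pics/n4.png

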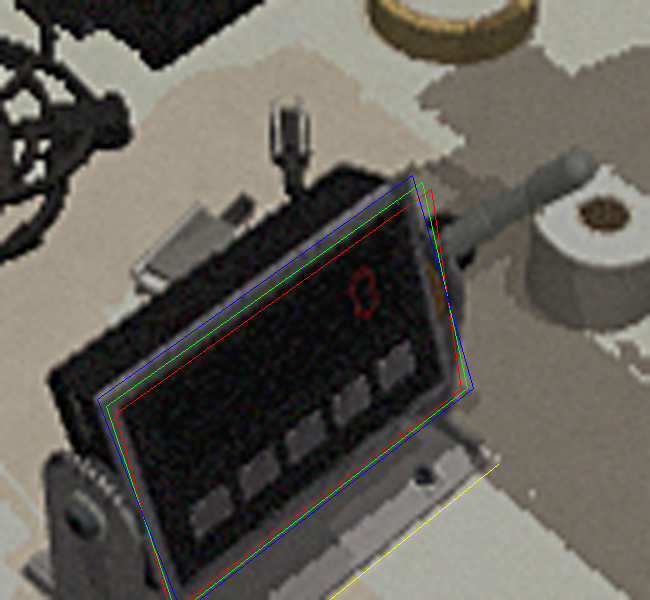

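```bash

python3 -m crank '[0,0,0.175,0,0,0,0,0,0,0.175,0,0,0,0,0,0,0.175,0,0,0,0,0,0,0.175,0,0,0,0,0,0,0.175,0,0,0,0]' >/dev/null
python3 -m crank '[0,0,0.175,0,0,0,0,0,0,0.175,0,0,0,0,0,0,0.175,0,0,0,0,0,0,0.17,0,0,0,0]' 
python3 -m crank '[0,0.15,0,14,20,0,0,0,0.15,0,14,20,0,0,0,0.15,0,14,20,0,0,0,0.16,0,14,20,0,0,0,0,0,0,0,0,0]'
```

```text
clock: 10.8
tool_pos: [0.662, -0.2451, 0.2565]
orientation: [-179.9, 0.1, -179.0]
force: [0.5, -0.3, -0.3]
opening: 0.0037
gripper_force: 0.0
clock: 11.42
tool_pos: [0.6069, -0.1646, 0.2649]
orientation: [180.0, -35.2, -178.6]
force: [0.2, -0.5, -0.4]
opening: 0.0004
gripper_force: 0.0
```

```bash
cat > lev.py <<'E'
import sys
from look import *
from scipy.spatial.transform import Rotation as Ro
o=get_obs();R=Ro.from_euler("xyz",o["orientation"],degrees=True).as_matrix();p=np.array(o["tool_pos"])
h=float(sys.argv[1]) if len(sys.argv)>1 else .0095
piv=np.array([.602,.095]);e=p+R[:,0]*h;d=e[[0,2]]-piv
L=np.hypot(*d);r=np.sqrt(L*L-.008**2);phi=np.arctan2(-d[0],d[1])+np.arctan2(.008,r)
t=np.array([-np.cos(phi),0,-np.sin(phi)]);u=np.array([-np.sin(phi),0,np.cos(phi)]);f=np.array(o["force"])
print("edge r %.1fmm phi %.3f clamp %.3f  across %.2f along %.2f"%(r*1e3,phi,phi-.55,-f@t,f@u),"t_tool",np.round(R.T@t,3),"a",round(np.degrees(np.arcsin(-R[0,2])),1))
if len(sys.argv)>4: print("shift",np.round(R.T@(np.array([float(v) for v in sys.argv[2:5]])-p)*1e3,1))
E
python3 lev.py .0095 .596 -.142 .175
```

```text
edge r 175.2mm phi 0.062 clamp -0.488  across 0.13 along -0.45 t_tool [0.779 0.025 0.627] a 35.2
shift [-43.5  22.8  79.3]
```

```bash

python3 -m crank '[0,0,0,-15,8,0,0,0,0,0,-15,8,20,0,0,0,0,-13.5,6.8,30,0,0,0,0,0,0,29,0,0,0,0,0,0,0,0]'
python3 lev.py .0095 .576 -.142 .1629
python3 - <<'E'
from look import *
im=eyes.snapshot("side");a=im[90:210,320:440]
cv2.imwrite("pics/n5.png",cv2.resize(a,None,fx=4,fy=4,interpolation=cv2.INTER_CUBIC))
E
```

```text
clock: 12.05
tool_pos: [0.5954, -0.1442, 0.1785]
orientation: [-180.0, -34.9, -178.8]
force: [-0.7, -0.1, 0.8]
opening: 0.0003
gripper_force: 0.0
edge r 89.7mm phi 0.249 clamp -0.301  across -0.48 along 0.94 t_tool [0.654 0.022 0.756] a 34.8
shift [ 7.   2.6 23.8]
```

View pics/n5.png

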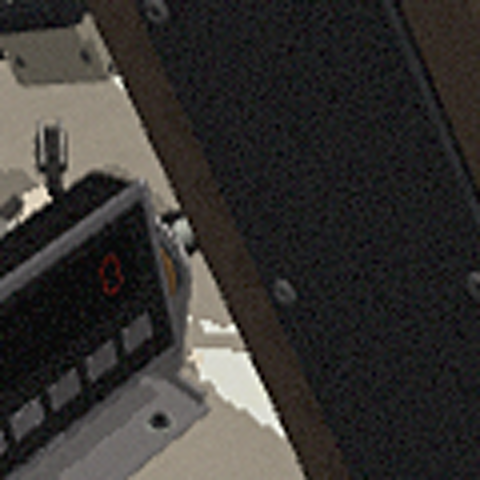

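```bash

python3 -m crank '[0,0,0,2,1,7,0,0,0,0,2,1,7,0,0,0,0,1,0.4,7,0,0,0,0,0,0,0,0]'; python3 lev.py
```

```text
clock: 12.6
tool_pos: [0.5797, -0.142, 0.1643]
orientation: [-179.9, -34.9, -178.7]
force: [-0.1, 1.0, -0.5]
opening: 0.0006
gripper_force: 0.0
edge r 80.2mm phi 0.482 clamp -0.068  across -0.29 along -0.40 t_tool [0.462 0.021 0.887] a 34.9
```

```bash

python3 -m crank '[0,0,0,0.8,0,1.7,0,0,0,0,0.8,0,1.7,0,0,0,0,0.8,0,1.7,0]' >/dev/null; python3 lev.py
python3 -m crank '[0,0,0,0.8,0,1.7,0,0,0,0,0.8,0,1.7,0,0,0,0,0.8,0,1.7,0]' >/dev/null; python3 lev.py
```

```text
edge r 79.5mm phi 0.547 clamp -0.003  across -0.56 along -0.04 t_tool [0.403 0.02  0.915] a 34.8
edge r 79.2mm phi 0.610 clamp 0.060  across 4.19 along 0.55 t_tool [0.346 0.02  0.938] a 34.7
```

```bash

python3 -m crank '[0,-0.03,0,1.05,0,1.83,0,0,-0.03,0,1.05,0,1.83,0]' >/dev/null; python3 lev.py
python3 -m crank '[0,-0.03,0,1.05,0,1.83,0,0,-0.03,0,1.05,0,1.83,0]' >/dev/null; python3 lev.py
python3 -m crank '[0,-0.03,0,1.05,0,1.83,0,0,-0.03,0,1.05,0,1.83,0]' >/dev/null; python3 lev.py
```

```text
edge r 79.2mm phi 0.669 clamp 0.119  across 3.86 along -1.56 t_tool [0.35  0.019 0.937] a 31.2
edge r 79.5mm phi 0.732 clamp 0.182  across 3.63 along -1.98 t_tool [0.347 0.018 0.938] a 27.7
edge r 79.7mm phi 0.794 clamp 0.244  across 3.42 along -3.62 t_tool [0.344 0.017 0.939] a 24.4
```

```bash

python3 -m crank '[0,-0.03,0,1.05,0,1.83,0,0,-0.03,0,1.05,0,1.83,0]' >/dev/null; python3 lev.py
python3 -m crank '[0,-0.03,0,1.05,0,1.83,0,0,-0.03,0,1.05,0,1.83,0]' | grep force; python3 lev.py
```

```text
edge r 79.8mm phi 0.853 clamp 0.303  across 4.11 along -2.95 t_tool [0.344 0.016 0.939] a 21.0
force: [5.2, 0.4, 1.0]
gripper_force: 1.8
edge r 80.0mm phi 0.912 clamp 0.362  across 3.98 along -3.52 t_tool [0.346 0.015 0.938] a 17.5
```

```bash

python3 -m crank '[0,-0.03,0,1.05,0,1.83,0,0,-0.03,0,1.05,0,1.83,0]' >/dev/null; python3 lev.py
python3 -m crank '[0,-0.03,0,1.05,0,1.83,0,0,-0.03,0,1.05,0,1.83,0]' | grep force; python3 lev.py; python3 -c "
from plant import *;print(get_obs()['moment'])"
```

```text
edge r 80.1mm phi 0.969 clamp 0.419  across 3.08 along -2.81 t_tool [0.349 0.014 0.937] a 14.1
force: [4.8, 0.1, 1.6]
gripper_force: 1.8
edge r 80.2mm phi 1.026 clamp 0.476  across 3.87 along -3.28 t_tool [0.351 0.013 0.936] a 10.6
[-0.03708385 -2.01350916  0.01290752]
```

```bash

python3 -m crank '[0,-0.03,0,1.05,0,1.83,0,0,-0.03,0,1.05,0,1.83,0]' >/dev/null; python3 lev.py
python3 -m crank '[0,-0.03,0,1.05,0,1.83,0,0,-0.03,0,1.05,0,1.83,0]' | grep force; python3 lev.py
```

```text
edge r 80.3mm phi 1.084 clamp 0.534  across 3.97 along -3.84 t_tool [0.354 0.012 0.935] a 7.2
force: [4.5, 0.7, 2.7]
gripper_force: 1.8
edge r 80.3mm phi 1.141 clamp 0.591  across 4.34 along -2.95 t_tool [0.357 0.01  0.934] a 3.7
```

```bash

python3 -m crank '[0,-0.03,0,1.05,0,1.83,0,0,-0.03,0,1.05,0,1.83,0]' >/dev/null; python3 lev.py
python3 -m crank '[0,-0.03,0,1.05,0,1.83,0,0,-0.03,0,1.05,0,1.83,0]' | grep force; python3 lev.py
```

```text
edge r 80.4mm phi 1.198 clamp 0.648  across 3.33 along -3.51 t_tool [0.359 0.009 0.933] a 0.3
force: [4.3, -0.2, 2.4]
gripper_force: 1.7
edge r 80.4mm phi 1.255 clamp 0.705  across 3.67 along -3.36 t_tool [0.362 0.008 0.932] a -3.1
```

```bash

python3 -m crank '[0,-0.03,0,1.05,0,1.83,0,0,-0.03,0,1.05,0,1.83,0]' >/dev/null; python3 lev.py
python3 -m crank '[0,-0.03,0,1.05,0,1.83,0,0,-0.03,0,1.05,0,1.83,0]' | grep force; python3 lev.py
```

```text
edge r 80.5mm phi 1.313 clamp 0.763  across 4.40 along -2.32 t_tool [0.364 0.007 0.931] a -6.6
force: [3.5, -1.0, 3.2]
gripper_force: 1.7
edge r 80.5mm phi 1.370 clamp 0.820  across 3.83 along -2.84 t_tool [0.367 0.005 0.93 ] a -10.0
```

```bash

python3 -m crank '[0,-0.03,0,1.05,0,1.83,0,0,-0.03,0,1.05,0,1.83,0]' >/dev/null; python3 lev.py
python3 -m crank '[0,-0.03,0,1.05,0,1.83,0]' | grep force; python3 lev.py
```

```text
edge r 80.5mm phi 1.428 clamp 0.878  across 3.11 along -2.45 t_tool [0.369 0.004 0.93 ] a -13.5
force: [3.5, 0.3, 2.8]
gripper_force: 1.7
edge r 80.5mm phi 1.457 clamp 0.907  across 3.17 along -3.18 t_tool [0.37  0.004 0.929] a -15.2
```

```bash

python3 -m crank '[0,-0.015,0,0.87,0,2.1,0,0,-0.015,0,0.85,0,2.1,0]' >/dev/null; python3 lev.py
python3 -m crank '[0,-0.015,0,0.82,0,2.1,0,0,-0.015,0,0.79,0,2.1,0]' | grep force; python3 lev.py
```

```text
edge r 80.5mm phi 1.524 clamp 0.974  across 4.56 along -0.85 t_tool [0.333 0.002 0.943] a -16.8
force: [-0.2, 0.4, 3.6]
gripper_force: 2.2
edge r 80.4mm phi 1.590 clamp 1.040  across 3.56 along 0.11 t_tool [0.298 0.    0.955] a -18.4
```

```bash

python3 -m crank '[0,-0.015,0,0.76,0,2.15,0]' | grep force; python3 lev.py;
python3 -m crank '[0,-0.015,0,0.72,0,2.15,0]' | grep force; python3 lev.py
```

```text
force: [-1.1, -0.4, 4.4]
gripper_force: 2.3
edge r 80.3mm phi 1.621 clamp 1.071  across 4.45 along 0.83 t_tool [ 0.283 -0.     0.959] a -19.3
force: [-2.1, 0.1, 4.1]
gripper_force: 2.4
edge r 80.3mm phi 1.652 clamp 1.102  across 4.29 along 1.79 t_tool [ 0.268 -0.001  0.964] a -20.1
```

```bash

python3 -m crank '[0,-0.015,0,0.68,0,2.15,0]' | grep force; python3 lev.py;
python3 -m crank '[0,-0.015,0,0.65,0,2.15,0]' | grep force; python3 lev.py
```

```text
force: [-3.6, -0.9, 4.3]
gripper_force: 2.5
edge r 80.2mm phi 1.682 clamp 1.132  across 4.65 along 3.06 t_tool [ 0.253 -0.002  0.967] a -21.0
force: [-3.8, -0.4, 5.8]
gripper_force: 2.7
edge r 80.1mm phi 1.712 clamp 1.162  across 6.25 along 3.00 t_tool [ 0.238 -0.002  0.971] a -21.9
```

```bash

python3 -m crank '[0,-0.015,0,0.61,0,2.2,0]' | grep force; python3 lev.py;
python3 -m crank '[0,-0.015,0,0.57,0,2.2,0]' | grep force; python3 lev.py
```

```text
force: [-3.6, 0.2, 4.6]
gripper_force: 2.8
edge r 80.1mm phi 1.743 clamp 1.193  across 5.13 along 2.81 t_tool [ 0.222 -0.003  0.975] a -22.7
force: [-4.4, -1.0, 4.5]
gripper_force: 2.9
edge r 80.1mm phi 1.774 clamp 1.224  across 5.31 along 3.40 t_tool [ 0.207 -0.004  0.978] a -23.5
```

```bash

python3 -m crank '[0,-0.015,0,0.53,0,2.2,0]' | grep force; python3 lev.py;
python3 -m crank '[0,-0.015,0,0.5,0,2.2,0]' | grep force; python3 lev.py
```

```text
force: [-5.2, -2.0, 5.4]
gripper_force: 3.0
edge r 80.1mm phi 1.805 clamp 1.255  across 6.41 along 3.78 t_tool [ 0.191 -0.005  0.982] a -24.4
force: [-2.3, -6.0, 5.1]
gripper_force: 2.8
edge r 79.7mm phi 1.834 clamp 1.284  across 5.51 along 0.91 t_tool [ 0.177 -0.005  0.984] a -25.2
```

```bash

python3 -m crank '[0,-0.015,0,0.46,0,2.2,0]' | grep force; python3 lev.py;
python3 -m crank '[0,-0.015,0,0.42,0,2.25,0]' | grep force; python3 lev.py
```

```text
force: [-3.4, -1.3, 6.0]
gripper_force: 3.2
edge r 78.9mm phi 1.847 clamp 1.297  across 6.73 along 1.65 t_tool [ 0.176 -0.01   0.984] a -26.0
force: [-4.5, 3.9, 4.8]
gripper_force: 3.1
edge r 78.1mm phi 1.856 clamp 1.306  across 5.82 along 2.95 t_tool [ 0.181 -0.015  0.983] a -26.7
```

```bash
python3 -m crank '[0,0,0,0,0,0,0]'; python3 lev.py; python3 - <<'E'
from look import *
o=get_obs();print(np.round(o["joint_pos"],1),np.round(o["qvel"],1),np.round(o["tau"],1),o["moment"])
im=eyes.snapshot("side");a=im[90:290,290:490];im=eyes.snapshot("top");b=im[100:300,300:500]
cv2.imwrite("pics/n6.png",cv2.resize(np.hstack([a,b]),None,fx=2,fy=2,interpolation=cv2.INTER_CUBIC))
E
```

```text
clock: 18.85
tool_pos: [0.5335, -0.1459, 0.085]
orientation: [179.5, 26.7, -178.7]
force: [-3.7, 1.5, 2.6]
opening: 0.0007
gripper_force: 2.4
edge r 77.9mm phi 1.856 clamp 1.306  across 3.58 along 2.80 t_tool [ 0.18  -0.015  0.984] a -26.7
[   3.8    6.6  -55.3   22.7   -1.6 -114.9] [ 0.   0.1 -0.1  1.5 -0.8 -1.5] [ -0.2 -26.5  20.    3.    1.9   0.5] [0.48499844 2.37361273 0.26245718]
```

View pics/n6.png

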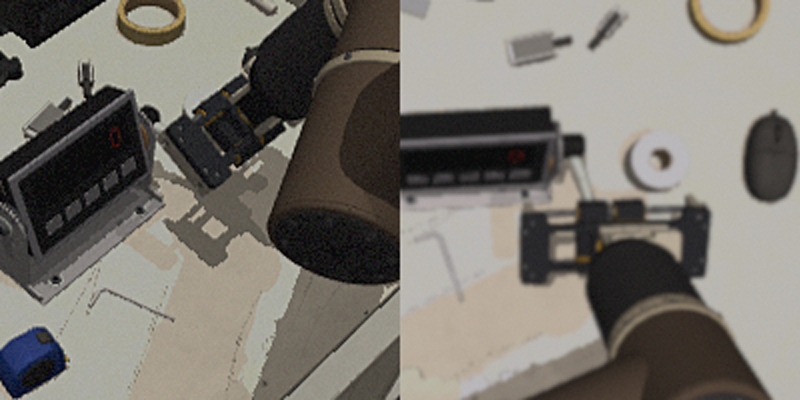

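```bash
python3 -m crank '[0,0,0,-5.6,0,-11.1,0,0,0,0,-5.6,0,-11.1,0,0,0.155,0,0,0,0,0,0,0.155,0,0,0,0,0,0,0.155,0,0,0,0,0]' ; python3 -m crank '[0,0,0,0,0,0,0]'; python3 lev.py -.0095 .5135 -.142 .084
```

```text
clock: 19.58
tool_pos: [0.5353, -0.1463, 0.1116]
orientation: [179.6, 0.0, -178.5]
force: [0.2, 0.4, -0.8]
opening: 0.0003
gripper_force: 0.0
clock: 19.7
tool_pos: [0.537, -0.1464, 0.1097]
orientation: [179.6, 0.1, -178.5]
force: [-0.0, 0.1, -0.6]
opening: 0.0003
gripper_force: 0.0
edge r 56.9mm phi 1.452 clamp 0.902  across -0.60 along -0.05 t_tool [ 0.12  -0.003  0.993] a -0.1
shift [23.4  4.8 25.7]
```

```bash
python3 -m crank '[0,0,0,12,2.5,0,0,0,0,0,11.4,2.3,6,0,0,0,0,0,0,9,0,0,0,0,0,0,0,0]' ; python3 lev.py -.0095; python3 -m crank '[0,0,0,0,0,2,0,0,0,0,0,0,2,0]' | grep force; python3 lev.py -.0095
```

```text
clock: 20.2
tool_pos: [0.5101, -0.142, 0.095]
orientation: [179.6, 0.1, -178.5]
force: [0.1, -0.1, 0.7]
opening: 0.0004
gripper_force: 0.0
edge r 82.0mm phi 1.667 clamp 1.117  across 0.70 along -0.13 t_tool [-0.094 -0.01   0.996] a -0.1
force: [-0.4, 0.9, 0.3]
gripper_force: 0.0
edge r 81.0mm phi 1.712 clamp 1.162  across 0.38 along 0.33 t_tool [-0.138 -0.011  0.99 ] a -0.2
```

```bash
for i in 1; do python3 -m crank '[0,0,0,-0.3,0,2,0,0,0,0,-0.3,0,2,0]' | grep force; python3 lev.py -.0095; done;  python3 -m crank '[0,0,0,-0.3,0,2,0]' | grep force; python3 lev.py -.0095;python3 -m crank '[0,0,0,-0.4,0,2,0]' | grep force; python3 lev.py -.0095
```

```text
force: [0.4, -0.9, 0.1]
gripper_force: 0.0
edge r 80.9mm phi 1.764 clamp 1.214  across 0.02 along -0.41 t_tool [-0.189 -0.012  0.982] a -0.2
force: [-0.2, 0.2, 0.5]
gripper_force: 0.0
edge r 80.9mm phi 1.789 clamp 1.239  across 0.51 along 0.11 t_tool [-0.214 -0.013  0.977] a -0.1
force: [0.1, 0.2, 0.3]
gripper_force: 0.0
edge r 80.7mm phi 1.814 clamp 1.264  across 0.26 along -0.19 t_tool [-0.238 -0.014  0.971] a -0.1
```

```bash
python3 -m crank '[0,0,0,-0.4,0,1.9,0]' | grep force; python3 lev.py -.0095;python3 -m crank '[0,0,0,-0.5,0,1.9,0]' | grep force; python3 lev.py -.0095;python3 -m crank '[0,0,0,-0.5,0,1.9,0]' | grep force; python3 lev.py -.0095
```

```text
force: [0.5, 0.5, 0.3]
gripper_force: 0.0
edge r 80.7mm phi 1.838 clamp 1.288  across 0.19 along -0.59 t_tool [-0.261 -0.014  0.965] a -0.1
force: [-3.0, 0.5, 6.2]
gripper_force: 3.2
edge r 80.4mm phi 1.859 clamp 1.309  across 6.75 along 1.13 t_tool [-0.282 -0.015  0.959] a -0.2
force: [-2.7, 0.1, 5.6]
gripper_force: 3.0
edge r 80.4mm phi 1.881 clamp 1.331  across 6.19 along 0.83 t_tool [-0.303 -0.015  0.953] a -0.1
```

```bash
python3 -m crank '[0,0,0,-0.64,0,1.9,0]' | grep force; python3 lev.py -.0095;python3 -m crank '[0,0,0,-0.68,0,1.9,0]' | grep force; python3 lev.py -.0095
```

```text
force: [-2.9, 0.2, 5.2]
gripper_force: 3.0
edge r 80.4mm phi 1.905 clamp 1.355  across 5.86 along 1.06 t_tool [-0.326 -0.016  0.945] a -0.1
force: [-3.9, 0.8, 5.9]
gripper_force: 3.1
edge r 80.3mm phi 1.930 clamp 1.380  across 6.91 along 1.55 t_tool [-0.35  -0.016  0.937] a -0.1
```

```bash
python3 -m crank '[0,0,0,-0.72,0,1.88,0]' | grep force; python3 lev.py -.0095;python3 -m crank '[0,0,0,-0.76,0,1.86,0]' | grep force; python3 lev.py -.0095
```

```text
force: [-2.7, 0.5, 5.5]
gripper_force: 3.2
edge r 80.3mm phi 1.955 clamp 1.405  across 6.14 along 0.39 t_tool [-0.373 -0.017  0.928] a -0.1
force: [-3.7, 1.3, 6.1]
gripper_force: 3.3
edge r 80.3mm phi 1.980 clamp 1.430  across 7.12 along 0.98 t_tool [-0.396 -0.017  0.918] a -0.1
```

```bash
python3 -m crank '[0,0,0,-0.81,0,1.84,0]' | grep force; python3 lev.py -.0095;python3 -m crank '[0,0,0,-0.85,0,1.82,0]' | grep force; python3 lev.py -.0095
```

```text
force: [-4.3, 0.2, 5.6]
gripper_force: 3.4
edge r 80.3mm phi 2.005 clamp 1.455  across 6.92 along 1.52 t_tool [-0.419 -0.018  0.908] a -0.1
force: [-4.1, 0.8, 6.0]
gripper_force: 3.5
edge r 80.3mm phi 2.030 clamp 1.480  across 7.23 along 1.04 t_tool [-0.442 -0.018  0.897] a -0.0
```

```bash
python3 -m crank '[0,0,0,-0.9,0,1.8,0]' | grep force; python3 lev.py -.0095;python3 -m crank '[0,0,0,-0.94,0,1.77,0]' | grep force; python3 lev.py -.0095
```

```text
force: [-5.2, 0.7, 6.0]
gripper_force: 3.5
edge r 80.3mm phi 2.054 clamp 1.504  across 7.75 along 1.77 t_tool [-0.464 -0.019  0.885] a -0.0
force: [-4.6, 0.5, 5.7]
gripper_force: 3.6
edge r 80.3mm phi 2.079 clamp 1.529  across 7.20 along 1.21 t_tool [-0.486 -0.019  0.874] a -0.0
```

```bash
python3 -m crank '[0,0,0,-0.99,0,1.74,0]' | grep force; python3 lev.py -.0095;python3 -m crank '[0,0,0,-0.7,0,1.2,0]' | grep force; python3 lev.py -.0095
```

```text
force: [-5.3, 0.0, 5.2]
gripper_force: 3.7
edge r 80.3mm phi 2.103 clamp 1.553  across 7.22 along 1.92 t_tool [-0.508 -0.02   0.861] a 0.0
force: [-4.6, -0.1, 6.3]
gripper_force: 3.8
edge r 80.2mm phi 2.121 clamp 1.571  across 7.77 along 0.59 t_tool [-0.523 -0.02   0.852] a 0.0
```

```bash
python3 -m crank '[0,0,0,-0.75,0,1.2,0]' | grep force; python3 lev.py -.0095;python3 -m crank '[0,0,0,-0.75,0,1.2,0]' | grep force; python3 lev.py -.0095
```

```text
force: [-6.0, 0.2, 6.1]
gripper_force: 3.8
edge r 80.3mm phi 2.138 clamp 1.588  across 8.31 along 1.77 t_tool [-0.537 -0.02   0.843] a 0.0
force: [-6.8, 0.3, 5.5]
gripper_force: 3.9
edge r 80.3mm phi 2.155 clamp 1.605  across 8.32 along 2.60 t_tool [-0.552 -0.021  0.834] a 0.1
```

```bash
python3 -m crank '[0,0,0,-0.78,0,1.18,0]' | grep force; python3 lev.py -.0095;python3 -m crank '[0,0,0,-0.8,0,1.16,0]' | grep force; python3 lev.py -.0095
```

```text
force: [-6.3, 0.7, 5.9]
gripper_force: 3.9
edge r 80.3mm phi 2.172 clamp 1.622  across 8.39 along 1.85 t_tool [-0.567 -0.021  0.824] a 0.1
force: [-9.2, 0.6, 11.5]
gripper_force: 7.3
edge r 80.3mm phi 2.187 clamp 1.637  across 14.71 along 0.83 t_tool [-0.579 -0.021  0.815] a 0.1
```

```bash
python3 -m crank '[0,0,0,-0.82,0,1.15,0]' | grep force; python3 lev.py -.0095;python3 -m crank '[0,0,0,-0.84,0,1.13,0]' | grep force; python3 lev.py -.0095
```

```text
force: [-13.2, 1.5, 21.6]
gripper_force: 12.4
edge r 80.4mm phi 2.195 clamp 1.645  across 25.26 along -1.96 t_tool [-0.587 -0.021  0.81 ] a 0.2
force: [-18.4, 2.8, 30.8]
gripper_force: 17.4
edge r 80.5mm phi 2.202 clamp 1.652  across 35.73 along -3.35 t_tool [-0.593 -0.021  0.805] a 0.2
```

```bash
python3 -m crank '[0,0,0,1.4,0,-2,0,0,0,0,1.4,0,-2,0,0,0,0,3,0,-4,0,0,0,0,10,0,-10,0,0,0,0,0,0,0,0]'; python3 lev.py; python3 -c "
from plant import *;o=get_obs();print(o['joint_pos'].round(1))"
```

```text
clock: 23.95
tool_pos: [0.5105, -0.1418, 0.0721]
orientation: [179.6, 0.3, -178.5]
force: [0.2, 0.5, 0.3]
opening: 0.0007
gripper_force: 0.0
edge r 103.2mm phi 1.872 clamp 1.322  across 0.22 along -0.26 t_tool [-0.292 -0.015  0.956] a -0.3
[  5.4  15.9 -28.8  -0.6 -45.  -93.4]
```

```bash
python3 -m crank '[0,0,0,0,0,-40,0,0,0,0,0,0,-45,0,0,0,0,0,0,-45,0,0,0,0,0,45,0,0,0,0,0,0,46,0,0]' >/dev/null;  python3 -m crank '[0,0,0,-20,46,0,0,0,0,0,-15,0,0,0,0,0,0,0,0,24,0,0,0,0,0,0,24,0,0,0,0,0,0,0,0]'; python3 lev.py -.0095 .577 -.005 .154
```

```text
clock: 25.2
tool_pos: [0.5405, -0.0054, 0.1525]
orientation: [179.6, -0.0, -178.5]
force: [-0.5, -0.0, -0.4]
opening: 0.0005
gripper_force: 0.0
edge r 77.1mm phi 0.838 clamp 0.288  across -0.60 along 0.08 t_tool [0.668 0.013 0.744] a 0.1
shift [-36.5  -0.6  -1.5]
```

```bash
python3 -m crank '[0,0,0,-15,0,-1.5,0,0,0,0,-15,0,0,0,0,0,0,-5,0,0,0,0,0,0,0,0,0,0]' | grep -E 'tool|force';  python3 -m crank '[0,0,0,-2,0,0,0,0,0,0,0,0,0,0]'| grep -E 'tool|force'; python3 -m crank '[0,0,0,-2,0,0,0,0,0,0,0,0,0,0]'| grep -E 'tool|force'
```

```text
tool_pos: [0.577, -0.0037, 0.1557]
force: [-0.9, -0.9, 0.3]
gripper_force: 0.0
tool_pos: [0.5785, -0.0036, 0.1558]
force: [-0.5, 0.5, -1.0]
gripper_force: 0.0
tool_pos: [0.5807, -0.0035, 0.1558]
force: [-0.4, -1.0, 0.3]
gripper_force: 0.0
```

```bash
python3 -m crank '[0,0,0,-1,0,2.5,0,0,0,0,0,0,0,0]'| grep -E 'tool|force'; python3 -m crank '[0,0,0,-1.5,0,0,0,0,0,0,0,0,0,0]'| grep -E 'tool|force'
```

```text
tool_pos: [0.5815, -0.0035, 0.153]
force: [-0.8, 0.2, -0.4]
gripper_force: 0.0
tool_pos: [0.5832, -0.0034, 0.1533]
force: [0.7, 0.3, 0.4]
gripper_force: 0.0
```

```bash
python3 -m crank '[0,0,0,-1,0,0,0,0,0,0,0,0,0,0]'| grep -E 'tool|force'
```

```text
tool_pos: [0.5842, -0.0034, 0.1533]
force: [0.2, -0.1, 0.1]
gripper_force: 0.0
```

One step at a time from here.

```bash
python3 -m crank '[0,0,0,-1,0,0,0,0,0,0,0,0,0,0]'| grep -E 'tool|force'
```

```text
tool_pos: [0.5852, -0.0034, 0.1532]
force: [-0.2, 0.3, -0.7]
gripper_force: 0.0
```

```bash
python3 -m crank '[0,0,0,-1.2,0,0,0,0,0,0,0,0,0,0]'| grep -E 'tool|force'
```

```text
tool_pos: [0.5864, -0.0033, 0.1533]
force: [0.2, 0.4, -0.3]
gripper_force: 0.0
```

```bash
python3 -m crank '[0,0,0,-1.2,0,0,0,0,0,0,0,0,0,0]'| grep -E 'tool|force'
```

```text
tool_pos: [0.5873, -0.0034, 0.1532]
force: [-1.1, 0.4, 0.2]
gripper_force: 0.6
```

```bash
python3 -m crank '[0,0,0,-0.6,0,0,0,0,0,0,0,0,0,0]'| grep -E 'tool|force'
```

```text
tool_pos: [0.5876, -0.0033, 0.1531]
force: [-3.9, 1.3, 1.3]
gripper_force: 1.8
```

```bash
python3 -m crank '[0,0,0,-0.6,0,0,0,0,0,0,0,0,0,0]'| grep -E 'tool|force'
```

```text
tool_pos: [0.5881, -0.0034, 0.1531]
force: [-4.8, 0.0, 1.5]
gripper_force: 2.7
```

```bash
python3 -m crank '[0,0,0,-0.8,0,0,0,0,0,0,0,0,0,0]'| grep -E 'tool|force'
```

```text
tool_pos: [0.5886, -0.0033, 0.1531]
force: [-5.6, 0.3, 2.8]
gripper_force: 3.4
```

```bash
python3 -m crank '[0,0,0,-0.8,0,0,0,0,0,0,0,0,0,0]'| grep -E 'tool|force'
```

```text
tool_pos: [0.5891, -0.0033, 0.1531]
force: [-7.0, 1.4, 4.2]
gripper_force: 4.2
```

It holds at 8 N with about 0.03 rad of flex. I'll withdraw and check.

```bash
python3 -m crank '[0,0,0,2,0,0,0,0,0,0,10,0,0,0,0,0,0,40,0,0,0,0,0,0,0,-30,-50,0,0,0,0,0,-50,-50,0]'| grep -E 'clock|tool|force'; python3 -m crank '[0,0,0,30,-50,0,0,0,0,0,30,-50,0,0,0,0,0,30,-50,0,0,0,0,0,30,-50,0,0,0,0,0,0,0,0,0]'| grep -E 'clock|tool|force'
python3 - <<'E'
from look import *
im=eyes.snapshot("side");x0,y0,f=275,100,4
a=cv2.resize(im[y0:y0+140,x0:x0+170],None,fx=f,fy=f,interpolation=cv2.INTER_CUBIC)
yw=np.radians(1.4);piv=np.array([.599,-.005,.095]);R=np.array([[np.cos(yw),-np.sin(yw),0],[np.sin(yw),np.cos(yw),0],[0,0,1]])
def P(p): return tuple(int(v) for v in (proj("side",piv+R@np.array(p))-[x0,y0]+.5)*f)
for t,col in((15,(0,0,255)),(20,(0,255,0)),(25,(255,0,0))):
    c,s=np.cos(np.radians(t)),np.sin(np.radians(t))
    D=lambda x,y,z:P([c*x+s*z,y,-s*x+c*z])
    cv2.line(a,D(-.022,.092,.06),D(-.022,-.092,.06),col,1)
for cl,col in((1.6,(0,255,0)),(1.4,(0,0,255))):
    ph=.55+cl;cv2.line(a,P([0,-.137,0]),P([-.1*np.sin(ph),-.137,.1*np.cos(ph)]),col,1)
cv2.imwrite("pics/n7.png",a)
eyes.snapshot("top")
for n in("jar","tape_measure","hex_key","label_roll","stand","display_top","lever_grip"):
    print(n,[[np.round(q["location"],1).tolist() for q in spotter.place_of(c,n)[:1]] for c in("side","top")])
E
```

```text
clock: 29.32
tool_pos: [0.5399, -0.0797, 0.2486]
force: [1.9, -0.1, 0.1]
gripper_force: 0.0
clock: 29.95
tool_pos: [0.4236, -0.2853, 0.2453]
force: [0.9, 0.3, -0.3]
gripper_force: 0.0
jar [[[251.9, 250.1]], [[253.8, 173.7]]]
tape_measure [[[310.1, 275.0]], [[266.9, 228.6]]]
hex_key [[[249.5, 247.9]], [[316.6, 232.2]]]
label_roll [[[395.3, 157.2]], [[425.4, 182.9]]]
stand [[[325.4, 201.4]], [[330.8, 180.9]]]
display_top [[[320.2, 152.7]], [[333.4, 159.7]]]
lever_grip [[[384.5, 172.1]], [[317.5, 232.4]]]
```

View pics/n7.png

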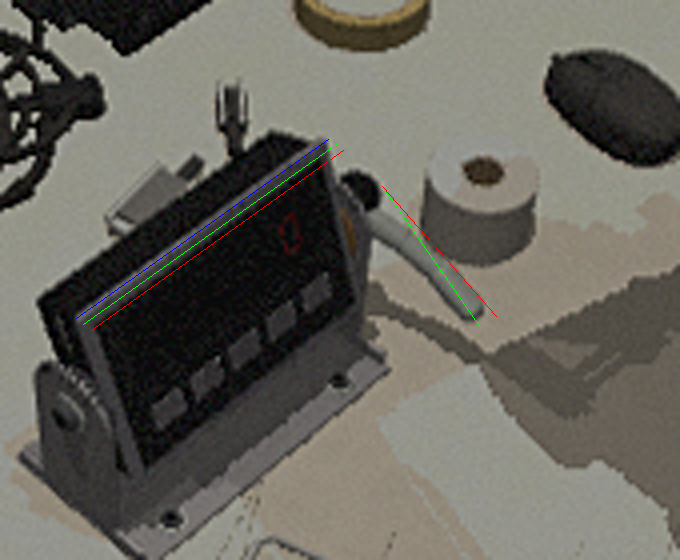

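```bash
python3 -c "
from plant import *
print(ctrl.close_job())"
```

```text
the job is handed in; nothing more can be done
None
```

I handed the job in with the display at about 20° and clamped, but I forced the lever: it read about 8.4 N on the way down, then ran onto its end stop and I pushed it to about 36 N, well past the 12 N limit, before backing off. The display gave only about 0.03 rad under an 8 N press, and nothing around it appears to have moved.

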